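Change the heater's nozzle and put the nozzle rack in order

ROBOT

A 7-joint arm with a two-finger parallel gripper is mounted at the origin on a cart in front of the work surface, level with it; the furniture and walls round the work are solid. World frame = base frame: x ahead of the robot, y to its left, z up, the work surface at z = 0. Lengths are in m, angles in rad, forces in N, time in s.
With the tool pointing down it reaches from about 0.35 to 0.9 m from the base axis. Payload 8.1 kg.
Tool frame: the origin (TCP) lies midway between the tips of the shut fingers; the grasp point (between the pads) lies 19 mm behind it; z points along the fingers, y is the line along which they close (so a half turn about z gives the same grasp; the last joint's range is limited). The gripper opens to 92 mm and grips with 3 to 60 N. Pads are 19 mm wide; open, the fingers measure 130 mm over their backs; the gripper's body (75 mm by 190 mm) begins 47 mm behind the grasp point.
Start: joints at [1.143, 0.434, 0.025, 1.573, -0.012, 1.134, -0.075], TCP at [0.199, -0.592, 0.227] pointing down, gripper open.
Joint ranges: [-2.62, 2.62], [-0.44, 2.09], [-1.27, 1.32], [0.08, 2.57], [-1.32, 4.46], [0.12, 2], [-2.74, 2.74]. Speed limits (rad/s): [2.22, 2.22, 3.01, 3.01, 3.14, 3.14, 3.14].

INTERFACE

Orientations are given as a rotation vector (axis times angle).
In Python, from cell import arm gives the robot as it stands.
- The arm moves only by the tool carry_out, never from a script. Its arguments are lists of equal length, an entry for each row: "claw": the finger opening in cm, from 0 to 9.18; "delta_pos": the shift along the tool's x, y, z in cm, a list of three; "angular": the turn, a rotation vector about the tool's x, y, z in rad, a list of three. In form: {"claw": [claw, ...], "delta_pos": [[dx, dy, dz], ...], "angular": [[ax, ay, az], ...]}. A call has 1 to 20 rows; each row shifts and turns the commanded pose from where the row before left it, along the tool's axes as they then stand; what a row does not reach is not made up. A row lasts 1/10 s, in which the tool goes at most 50 mm and 8.59 degrees, less where a joint would pass 70% of its speed; a pose out of reach is approached as far as the arm can. A call with a gripper value outside its range is refused whole. The fingers move at their own pace and stop on an object; "force" is the grip in N (left out, the last holds). Time passes only in rows, so rows that do not move let the fingers close. It gives the time, the measured TCP pose, the force, the opening and the grip force at its end, in the units of the state.
- arm.observe(): the state, without advancing time (a new reading comes with each control period).
- arm.get_image(name): name is "scene" or "top" or "wrist"; returns a dict with "frame" (480x640x3 uint8, red, green, blue), "mtx" (3x3 intrinsics, pixels), "T" (4x4, takes a point from camera to world coordinates). Camera axes: x right, y down, z forward; pixel columns grow to the right and rows downward; lengths in m; the calibration is good to about 2 mm. A picture is of the moment at which its call begins. There is no depth.
- arm.sign_off(): hands the job in; it is judged then, once.
Trained networks look in a picture, given as the dict that the camera call returned (one of the last four; its "shot" number tells which), for a name from the list of things; names that differ only in an ending like _2 or _b are one class to them, and where a whole thing is asked for, a point or a joint stands for the part that bears it (a point fixed in the world has none). Each returns a list of dicts, best first, with "conf" (0 to 1); they miss things now and then, are a little off and sometimes report something else, mostly with a low value. They report only what shows in the picture. A call takes as long as a camera call. They do not tell look-alikes from the thing itself.
- arm.look_for(label, picture): "centre" ([column, row] as shares, 0 to 1, of the picture: columns of its width, rows of its height, amid what is visible of it).
- arm.trace(label, picture): "region" (480x640 bool, what is visible of it) and "centre" ([column, row] as shares, 0 to 1, of the picture: columns of its width, rows of its height, amid what is visible of it).
- arm.place_of(label, picture): "centre" ([column, row] as shares, 0 to 1, of the picture: columns of its width, rows of its height: a listed point, or the origin of a listed thing).
The state is a dict: "clock": time; "joints": joint angles; "dq": joint speeds; "joint_efforts": joint torques, N m; "position": TCP position; "ee_rot": TCP orientation; "force": force on the tool from outside, world axes, zero at the start; "ft_torque": the same for the moment, N m; "width": opening from 0.0 (shut) to 1.0 (fully open); "gripper_force": force on a finger pad.
Only numpy, scipy, OpenCV 4.12 (cv2) and the standard library are available. Lean on these libraries where they do the work, as an engineer would, in place of code of your own. Each camera call takes 0.05 s, during which the arm holds its last target. There are 200 camera calls.

TASK

The next board needs the oblong air nozzle: change the bottom heater over to it, lined up with the length of the unit, and put the other three nozzles back in the rack, each on the seat whose plate is cut to its own outline (large square, small square, round). They all stand on one another's spigots now and only the oblong seat is spare, so use that (or the bench) to make room on the way; at the end it is empty again. Every nozzle must be fully down on its spigot, upright and let go.

Things in the scene. Friction and masses are not known exactly. Their poses are not given: they have to be found in the camera images.
- nozzle_large_square: Loose steel air nozzle, 62 mm tall: below, a round collar (29 mm outside, 23 mm bore 30 mm deep, open downward) that drops over any spigot; above it, 30 to 62 mm above the origin, an open hood (walls 3 mm) to grip from above. Hood: large square, 50 x 50 mm, sides along x and y. Starts on the heater. Origin: centre of the collar's lower rim, z up.
- nozzle_round: Loose steel air nozzle, 62 mm tall: below, a round collar (29 mm outside, 23 mm bore 30 mm deep, open downward) that drops over any spigot; above it, 30 to 62 mm above the origin, an open hood (walls 3 mm) to grip from above. Hood: round, 42 mm across. Starts on a wrong seat. Origin: centre of the collar's lower rim, z up.
- nozzle_small_square: Loose steel air nozzle, 62 mm tall: below, a round collar (29 mm outside, 23 mm bore 30 mm deep, open downward) that drops over any spigot; above it, 30 to 62 mm above the origin, an open hood (walls 3 mm) to grip from above. Hood: small square, 32 x 32 mm, sides along x and y. Starts on a wrong seat. Origin: centre of the collar's lower rim, z up.
- nozzle_oblong: Loose steel air nozzle, 62 mm tall: below, a round collar (29 mm outside, 23 mm bore 30 mm deep, open downward) that drops over any spigot; above it, 30 to 62 mm above the origin, an open hood (walls 3 mm) to grip from above. Hood: oblong, 60 mm (its x) by 30 mm (its y, grip across this). Starts on a wrong seat. Origin: centre of the collar's lower rim, z up.
- seat_large_square: Fixed rack seat: aluminium plate 6 mm thick with an upright spigot (20 mm, 26 mm tall, its top 8 mm coned to 13 mm) in its middle. Plate: large square, 72 x 72 mm. Origin: centre of the plate's underside, 12 mm above the worktop, z up, y along the rack. A nozzle fully down has its origin 6 mm above this one.
- seat_round: Fixed rack seat: aluminium plate 6 mm thick with an upright spigot (20 mm, 26 mm tall, its top 8 mm coned to 13 mm) in its middle. Plate: round, 64 mm across. Origin: centre of the plate's underside, 12 mm above the worktop, z up, y along the rack. A nozzle fully down has its origin 6 mm above this one.
- seat_small_square: Fixed rack seat: aluminium plate 6 mm thick with an upright spigot (20 mm, 26 mm tall, its top 8 mm coned to 13 mm) in its middle. Plate: small square, 54 x 54 mm. Origin: centre of the plate's underside, 12 mm above the worktop, z up, y along the rack. A nozzle fully down has its origin 6 mm above this one.
- seat_oblong: Fixed rack seat: aluminium plate 6 mm thick with an upright spigot (20 mm, 26 mm tall, its top 8 mm coned to 13 mm) in its middle. Plate: oblong, 82 (x) by 52 mm; empty at the start. The 4 seats stand in any order, 85 mm apart, on one dark rail. Origin: centre of the plate's underside, 12 mm above the worktop, z up, y along the rack. A nozzle fully down has its origin 6 mm above this one.
- heater: Fixed grey bottom heater, 156 mm long (its x), 112 mm wide (y); black control panel at its front end (-x). In the middle of its top: a round steel flange, 60 mm across, its face 56 mm above the worktop, with a spigot like the seats'. Origin: on the worktop below the spigot, z up. A nozzle fully down has its origin 56 mm above this one, its top at 118 mm.
Mind the look-alikes: they are no part of the job. Leave any blue or red look-alike of the nozzle_small_square alone.

How it is judged:
By the outcome, as a careful person would: the job done as asked, in the order asked, and still so for the second after the job is handed in, with the robot touching nothing.
It also fails if it takes over 128 s, if anything falls off the work surface, if the arm or the gripper's body presses on something with over 40 N, if the wrist force passes 120 N, or if a joint passes its speed limit or range.

## Working session

There is one attempt and no reset: what is moved stays moved. The work goes in short steps, Python scripts to look and compute and a tool call to move; the robot and the scene stay as the last step left them, time stands still between calls to the robot, and variables do not carry over. Pictures are saved under pics/ and viewed, at most 19 in all, crops included, and the job is handed in when it is done.

Besides the shell and the picture viewer there is one more tool, called after "Call:" by a JSON object that holds its "method" and its "body". carry_out: Moves the arm, as the interface text tells. Its arguments: {"type":"object","properties":{"claw":{"type":"array","items":{"type":"number"}},"delta_pos":{"type":"array","items":{"type":"array","items":{"type":"number"}}},"angular":{"type":"array","items":{"type":"array","items":{"type":"number"}}},"force":{"type":"number"}},"required":["claw","delta_pos","angular"]}

```bash
mkdir -p pics; cat > h.py <<'E'
import numpy as np,cv2
from cell import arm
from scipy.spatial.transform import Rotation as R
def save(n,p): cv2.imwrite(f'pics/{n}.png',cv2.cvtColor(p['frame'],cv2.COLOR_RGB2BGR))
def ray(p,uv,z):
    d=p['T'][:3,:3]@np.linalg.inv(p['mtx'])@np.array([uv[0],uv[1],1.]);o=p['T'][:3,3]
    return o+d*(z-o[2])/d[2]
def proj(p,X):
    T=np.linalg.inv(p['T']);q=p['mtx']@(T[:3,:3]@np.array(X)+T[:3,3]);return q[:2]/q[2]
def px(d): return np.array(d['centre'])*[640,480]
E
python3 - <<'E'
from h import *
np.set_printoptions(precision=4,suppress=True)
s=arm.observe();print(s)
for c in ('top','scene'):
    p=arm.get_image(c);p=dict(p) if not isinstance(p,dict) else p
    save(c,p);print(c,p['T'][:3,3])
    for n,z in [('nozzle_large_square',.056),('nozzle_round',.018),('nozzle_small_square',.018),('nozzle_oblong',.018),('seat_large_square',.012),('seat_round',.012),('seat_small_square',.012),('seat_oblong',.012),('heater',0)]:
        for d in arm.place_of(n,p)[:4]: print(n,round(d['conf'],2),px(d).round(),ray(p,px(d),z)[:2])
E
```

```text
{'clock': 0.0, 'joints': array([ 1.1434,  0.4353,  0.025 ,  1.5741, -0.0116,  1.134 , -0.0751]), 'dq': array([ 0.0005,  0.    , -0.0017, -0.0005,  0.0009, -0.0013,  0.0009]), 'joint_efforts': array([ -0.0021, -66.7849,   0.984 , -31.4475,  -0.0606,   0.0427,
         0.0002]), 'position': array([ 0.1992, -0.5918,  0.2259]), 'ee_rot': array([-3.0987, -0.5076,  0.0007]), 'force': array([ 0.5283, -0.3637, -0.1681]), 'ft_torque': array([ 0.0136,  0.0224, -0.019 ]), 'gripper_force': 0.0, 'width': 1.0014539790442274}
top [ 0.3553 -0.0527  1.2399]
nozzle_large_square 0.83 [399. 227.] [ 0.4819 -0.236 ]
nozzle_round 0.76 [263. 230.] [0.4834 0.108 ]
nozzle_small_square 0.69 [336. 263.] [ 0.3956 -0.0788]
nozzle_small_square 0.67 [338. 207.] [ 0.5404 -0.0875]
nozzle_oblong 0.57 [228. 232.] [0.4772 0.1979]
seat_large_square 0.58 [231. 229.] [0.4867 0.1914]
seat_round 0.72 [202. 232.] [0.4797 0.2681]
seat_small_square 0.59 [261. 233.] [0.475  0.1143]
seat_oblong 0.87 [297. 229.] [0.4846 0.0218]
heater 0.76 [391. 225.] [ 0.493  -0.2258]
scene [-0.3163  0.4391  0.4737]
nozzle_large_square 0.66 [392. 221.] [ 0.4818 -0.2287]
nozzle_round 0.79 [259. 277.] [0.4712 0.112 ]
nozzle_small_square 0.97 [356. 278.] [ 0.3631 -0.0447]
nozzle_small_square 0.77 [326. 251.] [ 0.4978 -0.06  ]
nozzle_small_square 0.73 [172. 298.] [0.4877 0.2776]
nozzle_oblong 0.73 [215. 286.] [0.4875 0.1957]
seat_large_square 0.93 [216. 291.] [0.4786 0.1975]
seat_large_square 0.39 [172. 299.] [0.494  0.2768]
seat_round 0.7 [172. 299.] [0.4944 0.2762]
seat_round 0.63 [217. 285.] [0.4993 0.1872]
seat_small_square 0.8 [256. 275.] [0.4937 0.1078]
seat_small_square 0.65 [387. 242.] [ 0.4711 -0.2076]
seat_oblong 0.91 [290. 260.] [0.5161 0.02  ]
heater 0.85 [392. 244.] [ 0.4781 -0.2266]
```

```bash
python3 - <<'E'
import cv2
a=cv2.imread('pics/top.png')[170:290,170:450]; cv2.imwrite('pics/topc.png',cv2.resize(a,None,fx=2.8,fy=2.8,interpolation=cv2.INTER_CUBIC))
E
```

```text
(no output)
```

View pics/topc.png

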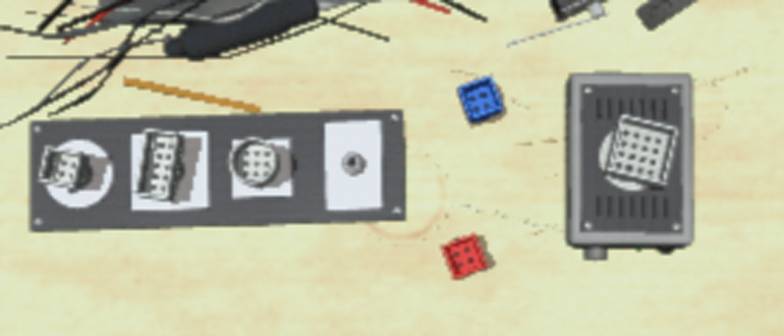

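View pics/scene.png

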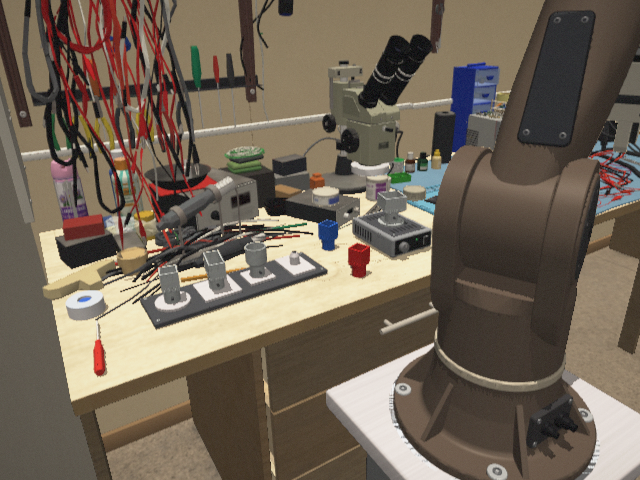

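The top crop shows, left to right: round seat with the small square nozzle, large-square seat with the oblong nozzle, small-square seat with the round nozzle, then the empty oblong seat. In full-frame pixels these are at about (196,230), (228,230), (263,229) and (297,229). The large square nozzle is on the heater at (399,226).

Look-alikes: the blue one at (342,205) and the red one at (336,262). The real small square is the steel one at (195,230), on the round seat.

```bash
cat >> h.py <<'E'
def tool():
    s=arm.observe();return s['position'],R.from_rotvec(s['ee_rot']).as_matrix()
def plan(x,y,z,yaw=0.):
    "delta in tool axes (cm) and turn about tool z (rad) from the measured pose to a downward pose, tool x at yaw"
    p,M=tool();d=M.T@(np.array([x,y,z])-p)*100
    T=R.from_euler('z',yaw).as_matrix()@np.diag([1.,-1,-1])
    print('d',d.round(2),'w',R.from_matrix(M.T@T).as_rotvec().round(4))
E
python3 - <<'E'
from h import *
np.set_printoptions(precision=4,suppress=True)
p=arm.get_image('wrist');t,M=tool();T=p['T']
print(M);print('cam in tool',M.T@(T[:3,3]-t));print(M.T@T[:3,:3]);print(p['mtx'])
plan(.45,-.22,.32)
E
```

```text
[[ 0.9477  0.319  -0.    ]
 [ 0.319  -0.9477  0.    ]
 [-0.     -0.     -1.    ]]
cam in tool [ 0.0703 -0.0002 -0.1581]
[[-0.0001 -0.9651 -0.2617]
 [ 1.     -0.0001 -0.0003]
 [ 0.0002 -0.2617  0.9651]]
[[428.1626   0.     314.5585]
 [  0.     428.1626 240.7448]
 [  0.       0.       1.    ]]
d [ 35.63 -27.29  -9.33] w [-0.      0.      0.3247]
```

Call:
{"method": "carry_out", "body": {"claw": [9,9,9,9,9,9,9,9,9,9,9,9,9,9,9,9], "delta_pos": [[0,0,-3],[0,0,-3],[0,0,-2],[2.5,-3,0],[2.5,-3,0],[2.5,-3,0],[2.5,-3,0],[2.5,-3,0],[2.5,-3,0],[2.5,-3,0],[2.5,-3,0],[2.5,-3,0],[2.5,-3,0],[2.5,-3,0],[2.5,-3,0],[0,0,0]], "angular": [[0,0,0.11],[0,0,0.11],[0,0,0.1047],[0,0,0],[0,0,0],[0,0,0],[0,0,0],[0,0,0],[0,0,0],[0,0,0],[0,0,0],[0,0,0],[0,0,0],[0,0,0],[0,0,0],[0,0,0]], "force": 20}}

```text
clock: 2.65
position: [0.5029, -0.2264, 0.3067]
ee_rot: [-3.139, -0.014, -0.003]
force: [0.2, -0.3, 0.2]
width: 0.983
gripper_force: 0.0
```

```bash
cat > look.py <<'E'
from h import *
import sys
np.set_printoptions(precision=4,suppress=True)
p=arm.get_image('wrist');save(sys.argv[1],p);np.savez('pics/'+sys.argv[1],T=p['T'],mtx=p['mtx'])
for a in sys.argv[2:]:
    n,z=a.split(':')
    for d in arm.place_of(n,p)[:2]: print(n,round(d['conf'],2),px(d).round(1),ray(p,px(d),float(z))[:2])
E
python3 look.py w1 heater:0 nozzle_large_square:.056; python3 -c "
from h import *
print(tool()[0]);plan(.53,.15,.28)"
```

```text
heater 0.56 [313.7 203.1] [ 0.4904 -0.2244]
nozzle_large_square 0.69 [318. 215.] [ 0.4887 -0.2289]
[ 0.49914196 -0.23276058  0.30664929]
d [  3.09 -38.28   2.65] w [0.0005 0.0004 0.0001]
```

View pics/w1.png

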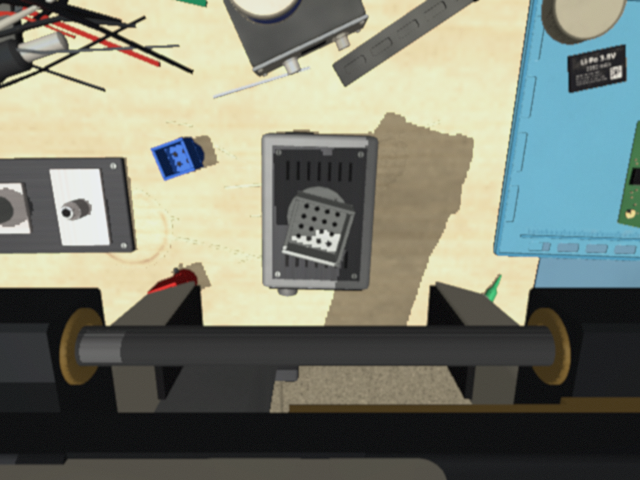

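The heater is at the centre of the view with its panel toward the bottom (-x) and is turned slightly. The large square nozzle is at about (318,230), yawed about 12°. The blue (175,157) and red (178,280) look-alikes are to the left. Next is the rack view.

Call:
{"method": "carry_out", "body": {"claw": [9,9,9,9,9,9,9,9,9,9,9,9], "delta_pos": [[0.3,-3.8,0],[0.3,-3.8,0],[0.3,-3.8,0],[0.3,-3.8,0],[0.3,-3.8,0],[0.3,-3.8,0],[0.3,-3.8,0],[0.3,-3.8,0],[0.3,-3.8,0],[0.3,-3.8,0],[0,0,0],[0,0,0]], "angular": [[0,0,0],[0,0,0],[0,0,0],[0,0,0],[0,0,0],[0,0,0],[0,0,0],[0,0,0],[0,0,0],[0,0,0],[0,0,0],[0,0,0]]}}

```text
clock: 4.0
position: [0.5296, 0.1468, 0.3066]
ee_rot: [3.141, -0.0, -0.0]
force: [0.4, -0.7, -0.1]
width: 0.981
gripper_force: 0.0
```

```bash
python3 look.py w2 seat_round:.012 seat_large_square:.012 seat_small_square:.012 seat_oblong:.012 nozzle_small_square:.018 nozzle_oblong:.018 nozzle_round:.018
python3 - <<'E'
from h import *
print(tool())
def region_top(tag,z,minA,box=None,lo=200):
    im=cv2.imread(f'pics/{tag}.png');f=np.load(f'pics/{tag}.npz')
    return im,dict(T=f['T'],mtx=f['mtx'])
# white plates/dark rail in w2
im,p=region_top('w2',0,0)
hsv=cv2.cvtColor(im,cv2.COLOR_BGR2HSV)
m=((hsv[...,1]<30)&(hsv[...,2]>190)).astype(np.uint8);m[290:]=0
for c in cv2.findContours(m,cv2.RETR_EXTERNAL,cv2.CHAIN_APPROX_NONE)[0]:
    if cv2.contourArea(c)>250:
        w=np.array([ray(p,q[0],.018)[:2] for q in c],np.float32)*1000
        h=cv2.convexHull(w);print('plate',cv2.minAreaRect(h))
# heater in w1
im,p=region_top('w1',0,0)
hsv=cv2.cvtColor(im,cv2.COLOR_BGR2HSV)
m=((hsv[...,1]<40)&(hsv[...,2]<150)).astype(np.uint8);m[:,:250]=0;m[:,385:]=0;m[:125]=0;m[296:]=0
m=cv2.morphologyEx(m,cv2.MORPH_OPEN,np.ones((5,5)))
for c in cv2.findContours(m,cv2.RETR_EXTERNAL,cv2.CHAIN_APPROX_NONE)[0]:
    if cv2.contourArea(c)>1000: print('h',cv2.boundingRect(c),cv2.minAreaRect(np.array([ray(p,q[0],.05)[:2] for q in c],np.float32)*1000))
E
```

```text
seat_round 0.56 [193.4 235.7] [0.4827 0.2792]
seat_large_square 0.76 [271.5 234.8] [0.4837 0.1939]
seat_small_square 0.84 [350.4 234.3] [0.4842 0.1078]
seat_oblong 0.76 [430.  231.1] [0.4877 0.0212]
nozzle_small_square 0.96 [193.9 237.1] [0.4827 0.277 ]
nozzle_small_square 0.93 [507.2 298.7] [ 0.4111 -0.0693]
nozzle_oblong 0.74 [269.7 237.5] [0.4822 0.1953]
nozzle_round 0.91 [350.  233.7] [0.4864 0.1087]
(array([0.52953155, 0.14687828, 0.30680301]), array([[ 9.99999253e-01, -1.20882603e-03,  1.80666468e-04],
       [-1.20878951e-03, -9.99999249e-01, -2.02097137e-04],
       [ 1.80910632e-04,  2.01878598e-04, -9.99999963e-01]]))
plate ((462.44158935546875, 299.608154296875), (35.86915969848633, 36.175228118896484), 78.50988006591797)
plate ((462.21807861328125, 201.2368927001953), (34.11677551269531, 65.62390899658203), 81.27578735351562)
plate ((476.7043762207031, 170.57241821289062), (26.40020751953125, 58.35074234008789), 89.97247314453125)
plate ((477.3930358886719, 107.73686981201172), (69.37272644042969, 54.60970687866211), 2.0883302688598633)
plate ((502.1841735839844, 281.080078125), (21.07661247253418, 58.122772216796875), 6.810519218444824)
plate ((478.0704650878906, 204.86935424804688), (81.39788055419922, 48.79340744018555), 1.119511604309082)
plate ((559.0513305664062, 420.8173828125), (63.6147575378418, 63.228511810302734), 89.97840118408203)
plate ((645.3499755859375, 33.974037170410156), (11.051183700561523, 39.85332107543945), 16.346111297607422)
plate ((702.6849365234375, 81.98162078857422), (42.53732681274414, 19.639692306518555), 89.98648071289062)
h (272, 137, 106, 153) ((486.70391845703125, -233.22674560546875), (99.51610565185547, 153.77313232421875), 89.00150299072266)
```

View pics/w2.png

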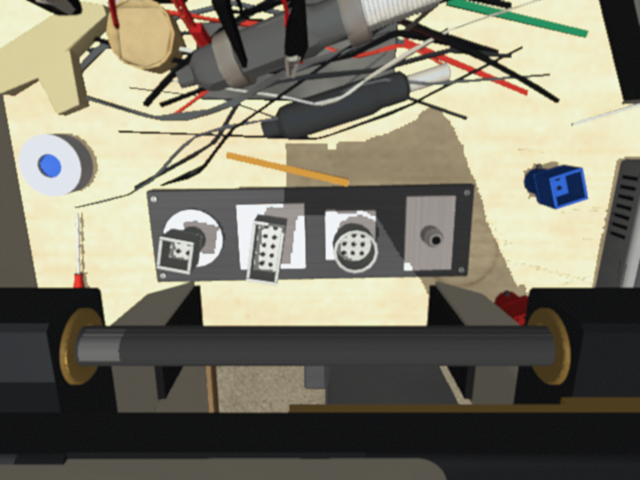

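```bash
python3 - <<'E'
import cv2,numpy as np
a=cv2.imread('pics/w2.png')[200:290,150:290];b=cv2.imread('pics/w1.png')[170:290,260:380];
a=cv2.resize(a,None,fx=3.4,fy=3.4,interpolation=cv2.INTER_CUBIC);b=cv2.resize(b,None,fx=2.55,fy=2.55,interpolation=cv2.INTER_CUBIC)
print(a.shape,b.shape);cv2.imwrite('pics/c1.png',np.hstack([a,b]))
E
```

```text
(306, 476, 3) (306, 306, 3)
```

View pics/c1.png

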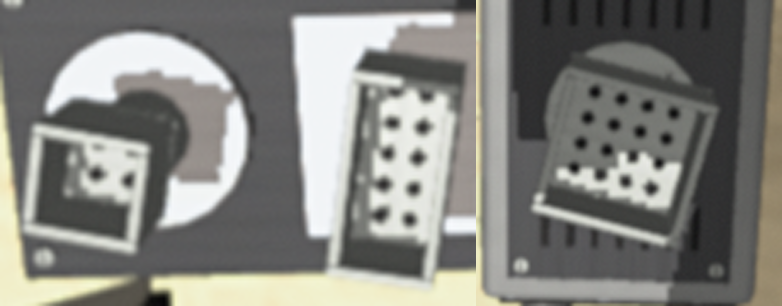

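The crop confirms the choice. The steel small square nozzle is on the round plate with its hood at about (176,254), turned about 10° or more. The oblong nozzle is on the large-square plate at (266,252), turned about 10°, and the large square nozzle is on the heater at (317,231), turned about 15°.

```bash
python3 - <<'E'
from h import *
def f(tag,cs,o,s,z,n):
    g=np.load(f'pics/{tag}.npz');p=dict(T=g['T'],mtx=g['mtx'])
    w=np.array([ray(p,(o[0]+u/s-.5+.5/s,o[1]+v/s-.5+.5/s),z)[:2] for u,v in cs])*1000
    e=[w[(i+1)%4]-w[i] for i in range(4)]
    print(n,w.mean(0).round(1),[round(np.hypot(*q),1) for q in e],[round(np.degrees(np.arctan2(q[1],q[0])),1) for q in e])
f('w2',[(36,122),(150,146),(135,252),(24,232)],(150,200),3.4,.08,'ss')
f('w2',[(357,68),(462,88),(434,288),(328,277)],(150,200),3.4,.08,'ob')
f('w1',[(96,62),(241,103),(201,245),(57,208)],(260,170),2.55,.118,'ls')
g=np.load('pics/w2.npz');p=dict(T=g['T'],mtx=g['mtx'])
# spigot tip of oblong seat
print(ray(p,(429,237),.044)*1000)
# rail edges
for a,b in [((160,191),(465,184)),((160,280.5),(462,275))]:
    q=ray(p,b,.012)-ray(p,a,.012);print(np.degrees(np.arctan2(q[0],-q[1])))
g=np.load('pics/w1.npz');p=dict(T=g['T'],mtx=g['mtx'])
# heater sides
for a,b in [((263,137),(263,282)),((376,140),(370,285))]:
    q=ray(p,a,.05)-ray(p,b,.05);print('h',ray(p,a,.05),ray(p,b,.05),np.degrees(np.arctan2(q[1],q[0])))
E
```

```text
ss [481.5 278. ] [np.float64(31.3), np.float64(31.4), np.float64(31.0), np.float64(32.3)] [np.float64(-102.5), np.float64(168.1), np.float64(79.0), np.float64(-11.3)]
ob [483.3 192.6] [np.float64(28.8), np.float64(58.5), np.float64(29.9), np.float64(60.9)] [np.float64(-101.1), np.float64(171.2), np.float64(83.6), np.float64(-9.8)]
ls [ 488.  -228.6] [np.float64(48.5), np.float64(49.8), np.float64(49.6), np.float64(50.5)] [np.float64(-105.4), np.float64(166.3), np.float64(75.5), np.float64(-14.9)]
[489.52255795  30.65342559  44.        ]
1.29279450454947
1.0755689005721127
h [ 0.56188195 -0.17628894  0.05      ] [ 0.41655089 -0.17296099  0.05      ] -1.3117908248621
h [ 0.56003777 -0.28285665  0.05      ] [ 0.41431553 -0.28333554  0.05      ] 0.18829014608334996
```

Call:
{"method": "carry_out", "body": {"claw": [8.5,8.5,8.5,8.5,8.5,8.5,8.5,8.5,8.5,8.5,8.5,8.5,8.5,8.5,8.5], "delta_pos": [[-0.4,3.7,1],[-0.4,3.8,1],[-0.4,3.8,1],[-0.4,3.8,1],[-0.4,3.8,1],[-0.4,3.8,1],[-0.4,3.8,1],[-0.4,3.7,1],[-0.4,3.7,1],[-0.4,3.7,1],[0,0,1.2],[0,0,1.2],[0,0,0],[0,0,0],[0,0,0]], "angular": [[0,0,0],[0,0,0],[0,0,0],[0,0,0],[0,0,0],[0,0,0],[0,0,0],[0,0,0],[0,0,0],[0,0,0],[0,0,0.125],[0,0,0.125],[0,0,0],[0,0,0],[0,0,0]], "force": 30}}

```text
clock: 5.9
position: [0.4899, -0.2282, 0.1835]
ee_rot: [3.117, -0.386, 0.002]
force: [0.4, -0.3, 0.9]
width: 0.926
gripper_force: 0.0
```

```bash
python3 look.py w3 heater:0 nozzle_large_square:.056; python3 -c "
from h import *
print(tool()[0]);plan(.488,-.229,.083,np.radians(-14.4))"
```

```text
heater 0.76 [315.6 216.8] [ 0.4878 -0.2283]
nozzle_large_square 0.59 [316.7 234.7] [ 0.4869 -0.2287]
[ 0.48978484 -0.22830739  0.18336238]
d [-0.17  0.11 10.04] w [ 0.0002 -0.0011  0.003 ]
```

View pics/w3.png

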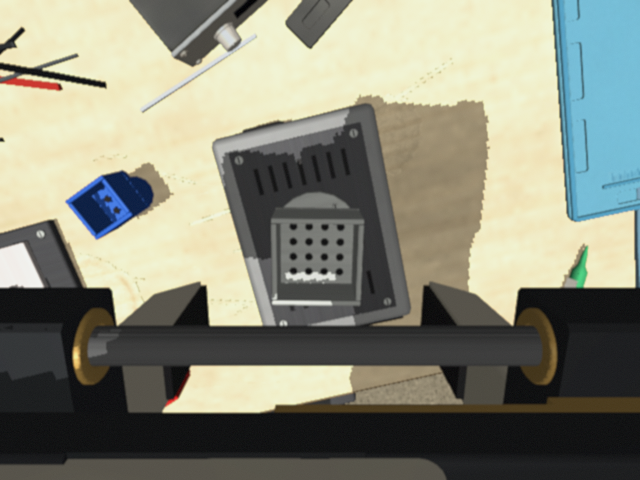

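The hood is square with the fingers, centred at about (317,255). I'll descend, grip and lift.

Call:
{"method": "carry_out", "body": {"claw": [8.5,8.5,8.5,8.5,8.5,4,4,4,4,4,4,4,4,4,4], "delta_pos": [[-0.2,0.1,3],[0,0,3],[0,0,2.5],[0,0,1.5],[0,0,0],[0,0,0],[0,0,0],[0,0,0],[0,0,0],[0,0,0],[0,0,-1],[0,0,-2],[0,0,-2.5],[0,0,-2.5],[0,0,0]], "angular": [[0,0,0],[0,0,0],[0,0,0],[0,0,0],[0,0,0],[0,0,0],[0,0,0],[0,0,0],[0,0,0],[0,0,0],[0,0,0],[0,0,0],[0,0,0],[0,0,0],[0,0,0]], "force": 30}}

```text
clock: 7.55
position: [0.4892, -0.2295, 0.1666]
ee_rot: [3.116, -0.392, 0.009]
force: [0.3, 0.3, -0.0]
width: 0.542
gripper_force: 30.0
```

```bash
python3 -c "
from h import *
print(tool()[0],arm.observe()['width'],arm.observe()['force']);plan(.4865,.023,.153,np.radians(1.2))"
```

```text
[ 0.48924497 -0.22954065  0.16663867] 0.5419723038640327 [ 0.2862853   0.29077658 -0.02968251]
d [ -6.52 -24.4    1.31] w [ 0.0015 -0.0059 -0.271 ]
```

Call:
{"method": "carry_out", "body": {"claw": [4,4,4,4,4,4,4,4,4,4,4,4], "delta_pos": [[0,0,0],[0,0,0],[0,-3.1,0],[0,-3.1,0],[0,-3.2,0],[0,-3.2,0],[0,-3.2,0],[0,-3.2,0],[0.1,-3.1,0],[0.1,-3.1,0],[0,0,0],[0,0,0]], "angular": [[0,0,-0.135],[0,0,-0.135],[0,0,0],[0,0,0],[0,0,0],[0,0,0],[0,0,0],[0,0,0],[0,0,0],[0,0,0],[0,0,0],[0,0,0]]}}

```text
clock: 8.75
position: [0.4839, 0.0236, 0.1626]
ee_rot: [3.141, 0.034, -0.001]
force: [-0.2, -0.6, -0.4]
width: 0.546
gripper_force: 30.0
```

```bash
python3 look.py w4 seat_oblong:.012 nozzle_large_square:.126; python3 -c "
from h import *
print(tool()[0]);plan(.4865,.023,.047,np.radians(1.2))"
```

```text
seat_oblong 0.89 [316.1 221.1] [0.4854 0.0227]
seat_oblong 0.49 [196.1 217.7] [0.486  0.1111]
nozzle_large_square 0.66 [314.9 282.2] [0.4805 0.0236]
[0.48403856 0.02182489 0.16257054]
d [ 0.25 -0.12 11.56] w [ 0.0006  0.0004 -0.0027]
```

View pics/w4.png

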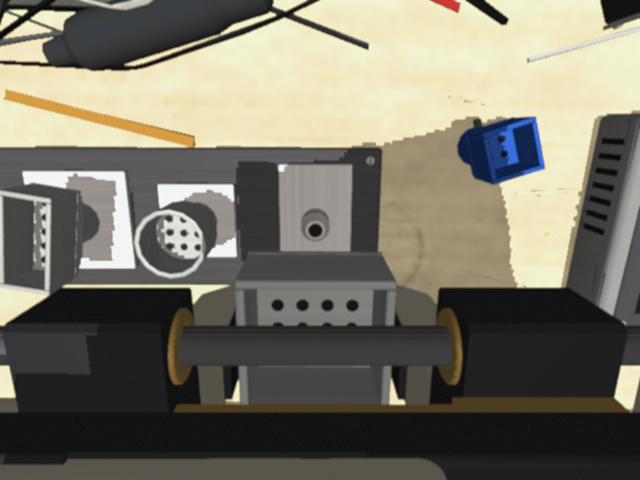

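The nozzle is held square, and the oblong seat's spigot tip shows clear ahead at (315,229). I'll lower it until it is just over the cone.

Call:
{"method": "carry_out", "body": {"claw": [4,4,4,4,4,4,4], "delta_pos": [[0.2,-0.1,3],[0,0,3],[0,0,2],[0,0,1],[0,0,0.5],[0,0,0.5],[0,0,0]], "angular": [[0,0,0],[0,0,0],[0,0,0],[0,0,0],[0,0,0],[0,0,0],[0,0,0]]}}

```text
clock: 9.6
position: [0.4864, 0.024, 0.0629]
ee_rot: [3.141, 0.031, 0.001]
force: [-0.3, 0.9, 0.3]
width: 0.547
gripper_force: 30.0
```

Call:
{"method": "carry_out", "body": {"claw": [4,4,4,4], "delta_pos": [[0,0,0.4],[0,0,0.4],[0,0,0.4],[0,0,0]], "angular": [[0,0,0],[0,0,0],[0,0,0],[0,0,0]]}}

```text
clock: 10.0
position: [0.486, 0.0241, 0.0503]
ee_rot: [3.141, 0.031, -0.001]
force: [-0.6, -0.5, -0.8]
width: 0.543
gripper_force: 30.0
```

Call:
{"method": "carry_out", "body": {"claw": [4,4,4], "delta_pos": [[0,0,0.2],[0,0,0.1],[0,0,0]], "angular": [[0,0,0],[0,0,0],[0,0,0]]}}

```text
clock: 10.3
position: [0.4861, 0.0242, 0.0476]
ee_rot: [3.141, 0.031, -0.0]
force: [-0.1, 1.0, -1.1]
width: 0.545
gripper_force: 30.0
```

Call:
{"method": "carry_out", "body": {"claw": [6.8,6.8,6.8,6.8,6.8,6.8,6.8,6.8], "delta_pos": [[0,0,0],[0,0,0],[0,0,0],[0,0,-3],[0,0,-4],[0,0,-4],[0,0,-1],[0,0,0]], "angular": [[0,0,0],[0,0,0],[0,0,0],[0,0,0],[0,0,0],[0,0,0],[0,0,0],[0,0,0]]}}

```text
clock: 11.1
position: [0.4874, 0.0243, 0.1694]
ee_rot: [-3.141, -0.031, -0.006]
force: [0.1, 0.7, -0.7]
width: 0.737
gripper_force: 0.0
```

```bash
python3 look.py w5 nozzle_large_square:.018 nozzle_oblong:.018; python3 -c "
from h import *
print(tool()[0]);plan(.484,.193,.168,np.radians(-9.5))"
```

```text
nozzle_large_square 0.76 [315.4 223.4] [0.4876 0.024 ]
nozzle_oblong 0.73 [ 86.1 227.1] [0.4814 0.1942]
[0.48528134 0.02400483 0.16637169]
d [  0.21 -16.9   -0.17] w [0.0005 0.0021 0.1858]
```

View pics/w5.png

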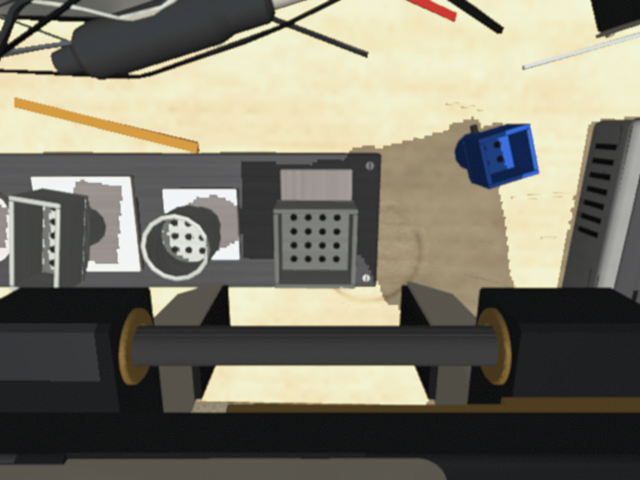

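The large square nozzle is seated upright on the oblong seat at (315,245). Next is the oblong nozzle.

Call:
{"method": "carry_out", "body": {"claw": [5,5,5,5,5,5,5,5,5], "delta_pos": [[0,-3.4,0],[0,-3.4,0],[0,-3.4,0],[0,-3.4,0],[0.1,-3.3,0],[0,0,0],[0,0,0],[0,0,0],[0,0,0]], "angular": [[0,0,0],[0,0,0],[0,0,0],[0,0,0],[0,0,0],[0,0,0.093],[0,0,0.093],[0,0,0],[0,0,0]]}}

```text
clock: 12.15
position: [0.4832, 0.1929, 0.1665]
ee_rot: [3.13, -0.256, -0.003]
force: [-0.5, 0.2, 0.4]
width: 0.543
gripper_force: 0.0
```

```bash
python3 look.py w6 nozzle_oblong:.018 seat_large_square:.012 nozzle_small_square:.018 nozzle_round:.018; python3 -c "
from h import *
print(tool()[0]);plan(.484,.193,.045,np.radians(-9.5))"
```

```text
nozzle_oblong 0.61 [313.1 224.3] [0.4827 0.1941]
nozzle_small_square 0.91 [201.7 242. ] [0.4828 0.2779]
nozzle_round 0.93 [429.5 202.9] [0.4846 0.1082]
[0.48377    0.19294422 0.16755548]
d [ 2.000e-02 -1.000e-02  1.226e+01] w [0.0002 0.0002 0.0003]
```

View pics/w6.png

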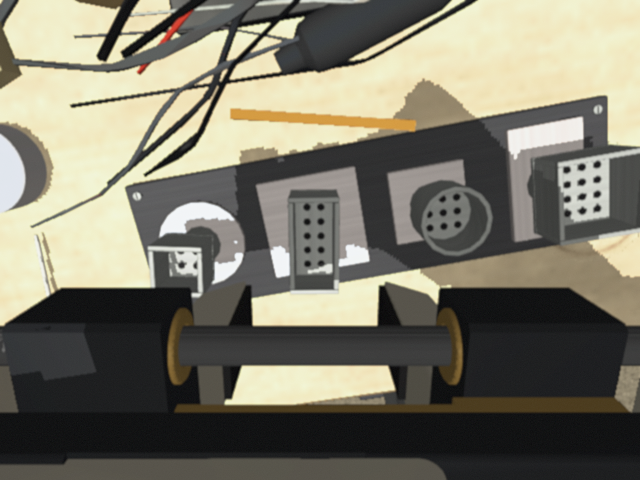

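The oblong hood is aligned with the fingers at (314,240). Grip and lift.

Call:
{"method": "carry_out", "body": {"claw": [5,5,5,5,5,5,2,2,2,2,2,2,2,2,2,2], "delta_pos": [[0,0,3],[0,0,3],[0,0,3],[0,0,2],[0,0,1.2],[0,0,0],[0,0,0],[0,0,0],[0,0,0],[0,0,0],[0,0,-1],[0,0,-2],[0,0,-3],[0,0,-3],[0,0,-2],[0,0,0]], "angular": [[0,0,0],[0,0,0],[0,0,0],[0,0,0],[0,0,0],[0,0,0],[0,0,0],[0,0,0],[0,0,0],[0,0,0],[0,0,0],[0,0,0],[0,0,0],[0,0,0],[0,0,0],[0,0,0]]}}

```text
clock: 14.0
position: [0.4853, 0.1941, 0.1592]
ee_rot: [-3.128, 0.26, -0.008]
force: [0.2, 0.0, -0.6]
width: 0.324
gripper_force: 30.0
```

Call:
{"method": "carry_out", "body": {"claw": [2,2,2,2,2,2,2,2,2,2,2,2,2,2,2,2], "delta_pos": [[0,0,0],[0,3.5,0],[0,3.5,0],[0,3.5,0],[0,3.5,0],[0,3.5,0],[0,3.5,0],[0,3.5,0],[0,3.5,0],[0,3.5,0],[0,3.5,0],[0,3.5,0],[0,3.6,0],[0,0,0],[0,0,0],[0,0,0]], "angular": [[0,0,-0.15],[0,0,0],[0,0,0],[0,0,0],[0,0,0],[0,0,0],[0,0,0],[0,0,0],[0,0,0],[0,0,0],[0,0,0],[0,0,0],[0,0,0],[0,0,0],[0,0,0],[0,0,0]]}}

```text
clock: 15.6
position: [0.4769, -0.2264, 0.1553]
ee_rot: [-3.141, 0.023, 0.001]
force: [-0.7, 0.1, -0.9]
width: 0.327
gripper_force: 30.0
```

```bash
python3 look.py w7 heater:0 nozzle_oblong:.128; python3 -c "
from h import *
print(tool()[0],arm.observe()['width']);plan(.488,-.2288,.085,np.radians(-.7))"
```

```text
heater 0.81 [315.4 206.4] [ 0.4884 -0.2267]
nozzle_oblong 0.64 [314.5 286.8] [ 0.4748 -0.2261]
[ 0.47721885 -0.22641136  0.1556806 ] 0.3260247865184671
d [1.08 0.23 7.07] w [-0.0004  0.0001 -0.0017]
```

View pics/w7.png

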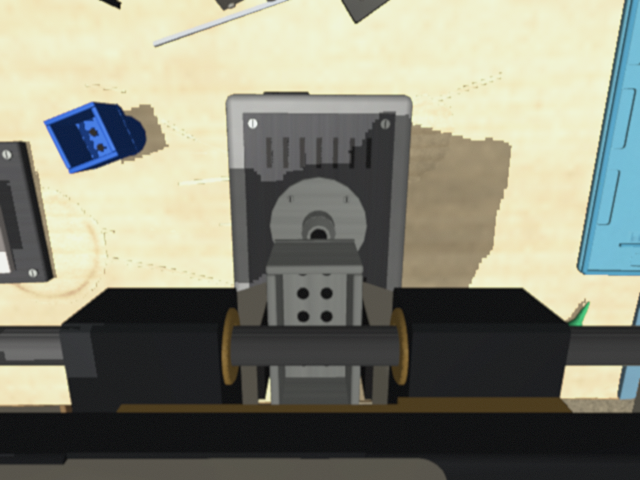

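The heater is square to the tool: its screws at (252,124) and (386,124) are level. The spigot tip is at (319,235). I'll check that position.

```bash
python3 - <<'E'
from h import *
g=np.load('pics/w7.npz');p=dict(T=g['T'],mtx=g['mtx'])
print('tip',ray(p,(319,235),.082),'flange',ray(p,(318.5,218),.056))
# refine flange by left/right/top edges
print(ray(p,(270.5,224),.056),ray(p,(366.5,224),.056),ray(p,(318,178),.056))
E
```

```text
tip [ 0.48759002 -0.22869735  0.082     ] flange [ 0.49166824 -0.22866805  0.056     ]
[ 0.48831955 -0.1990337   0.056     ] [ 0.48746112 -0.25820061  0.056     ] [ 0.51615091 -0.2286714   0.056     ]
```

Call:
{"method": "carry_out", "body": {"claw": [2,2,2,2,2,2,2,2], "delta_pos": [[1.05,0.2,0],[0,0,0],[0,0,2],[0,0,1.5],[0,0,1],[0,0,0.5],[0,0,0.5],[0,0,0]], "angular": [[0,0,0],[0,0,0],[0,0,0],[0,0,0],[0,0,0],[0,0,0],[0,0,0],[0,0,0]]}}

```text
clock: 16.55
position: [0.4875, -0.2299, 0.1005]
ee_rot: [-3.141, 0.025, 0.0]
force: [0.2, -1.0, -1.2]
width: 0.322
gripper_force: 30.0
```

Call:
{"method": "carry_out", "body": {"claw": [2,2,2,2,2], "delta_pos": [[0,0,0.4],[0,0,0.4],[0,0,0.4],[0,0,0.2],[0,0,0]], "angular": [[0,0,0],[0,0,0],[0,0,0],[0,0,0],[0,0,0]]}}

```text
clock: 17.05
position: [0.4874, -0.2298, 0.0864]
ee_rot: [-3.141, 0.025, 0.001]
force: [-0.7, 0.3, -0.7]
width: 0.325
gripper_force: 30.0
```

Call:
{"method": "carry_out", "body": {"claw": [2,2,4.5,4.5,4.5,4.5,4.5,4.5,4.5], "delta_pos": [[0,0,0.1],[0,0,0],[0,0,0],[0,0,0],[0,0,0],[0,0,-3],[0,0,-4],[0,0,-1.5],[0,0,0]], "angular": [[0,0,0],[0,0,0],[0,0,0],[0,0,0],[0,0,0],[0,0,0],[0,0,0],[0,0,0],[0,0,0]]}}

```text
clock: 17.95
position: [0.4892, -0.2305, 0.1734]
ee_rot: [3.14, -0.025, 0.007]
force: [0.8, -0.8, -0.9]
width: 0.492
gripper_force: 0.0
```

```bash
python3 look.py w8 heater:0 nozzle_oblong:.056; python3 -c "
from h import *
print(tool()[0]);plan(.487,.0235,.165,np.radians(1.2))"
```

```text
nozzle_oblong 0.83 [312.4 241.5] [ 0.4847 -0.2289]
[ 0.48697195 -0.22978515  0.1699627 ]
d [ -0.4  -25.33   0.5 ] w [-0.0003  0.0011 -0.037 ]
```

View pics/w8.png

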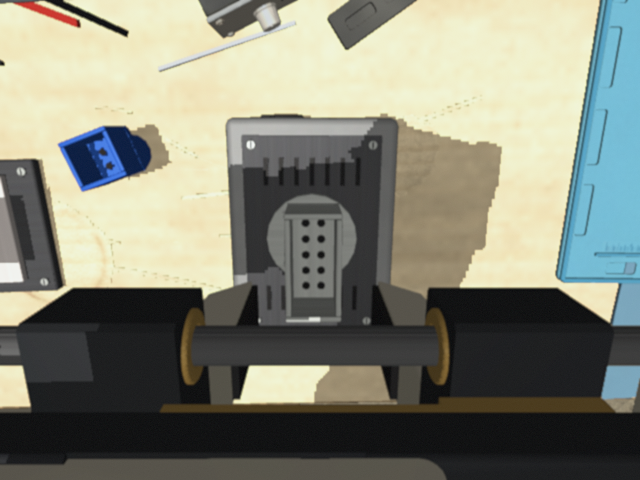

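The oblong nozzle is seated on the heater, in line with it at (313,260). Next, back to the large square nozzle.

Call:
{"method": "carry_out", "body": {"claw": [6.8,6.8,6.8,6.8,6.8,6.8,6.8,6.8,6.8,6.8,6.8,6.8], "delta_pos": [[0,0,0],[0.1,-3.1,0],[0.1,-3.1,0],[0.1,-3.1,0],[0.1,-3.2,0],[0.1,-3.2,0],[0,-3.2,0],[0,-3.2,0],[0,-3.2,0.5],[0,0,0],[0,0,0],[0,0,0]], "angular": [[0,0,-0.037],[0,0,0],[0,0,0],[0,0,0],[0,0,0],[0,0,0],[0,0,0],[0,0,0],[0,0,0],[0,0,0],[0,0,0],[0,0,0]]}}

```text
clock: 19.3
position: [0.4869, 0.0219, 0.165]
ee_rot: [3.141, 0.031, -0.002]
force: [0.5, -0.1, -0.2]
width: 0.742
gripper_force: 0.0
```

```bash
python3 look.py w9 nozzle_large_square:.018 ; python3 -c "
from h import *
print(tool()[0]);plan(.487,.0235,.045,np.radians(1.2))"
```

```text
nozzle_large_square 0.89 [308.9 224.9] [0.486  0.0262]
[0.48707741 0.02179132 0.16535934]
d [ 0.   -0.18 12.04] w [ 0.0005  0.0007 -0.0019]
```

Call:
{"method": "carry_out", "body": {"claw": [6.8,6.8,6.8,6.8,6.8,6.8,4,4,4,4,4,4,4,4,4], "delta_pos": [[0,-0.2,3],[0,0,3],[0,0,3],[0,0,2],[0,0,1],[0,0,0],[0,0,0],[0,0,0],[0,0,0],[0,0,0],[0,0,-1],[0,0,-2],[0,0,-3.5],[0,0,-3.5],[0,0,0]], "angular": [[0,0,0],[0,0,0],[0,0,0],[0,0,0],[0,0,0],[0,0,0],[0,0,0],[0,0,0],[0,0,0],[0,0,0],[0,0,0],[0,0,0],[0,0,0],[0,0,0],[0,0,0]]}}

```text
clock: 20.9
position: [0.4895, 0.026, 0.1504]
ee_rot: [-3.141, -0.033, -0.011]
force: [1.6, 0.7, -2.1]
width: 0.544
gripper_force: 30.0
```

Call:
{"method": "carry_out", "body": {"claw": [4,4,4,4,4,4,4,4,4], "delta_pos": [[0,-2.8,0],[0,-2.8,0],[0,-2.8,0],[0,-2.8,0],[0,-2.8,0],[0,-2.9,0],[0,0,0],[0,0,0],[0,0,0]], "angular": [[0,0,0],[0,0,0],[0,0,0],[0,0,0],[0,0,0],[0,0,0],[0,0,0],[0,0,0],[0,0,0]]}}

```text
clock: 21.8
position: [0.4833, 0.1929, 0.1455]
ee_rot: [3.14, 0.032, -0.001]
force: [0.4, 0.2, -0.3]
width: 0.544
gripper_force: 30.0
```

```bash
python3 look.py w10 seat_large_square:.012 ; python3 -c "
from h import *
print(tool()[0],arm.observe()['width']);plan(.484,.193,.047,np.radians(1.2))"
```

```text
seat_large_square 0.79 [315.8 228.3] [0.4835 0.1922]
[0.48363129 0.19276522 0.14561916] 0.5457283434002509
d [ 0.04 -0.03  9.86] w [ 0.0008  0.0004 -0.0016]
```

View pics/w10.png

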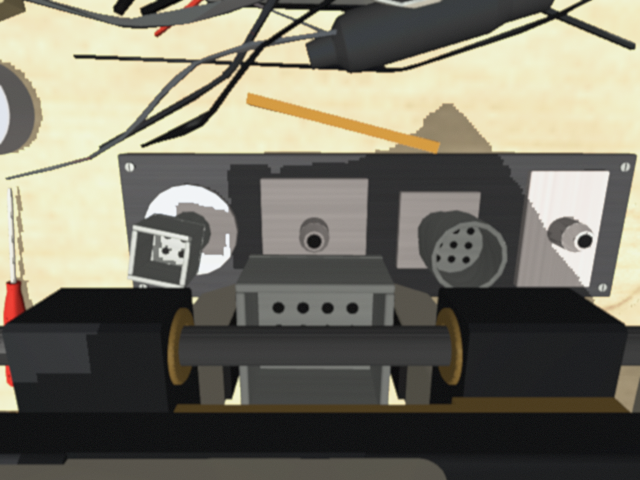

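The large-square spigot is at (314,241), straight ahead of the held nozzle. Lower it.

Call:
{"method": "carry_out", "body": {"claw": [4,4,4,4,4,4,4,4], "delta_pos": [[0,0,3],[0,0,2.5],[0,0,1],[0,0,0.5],[0,0,0.5],[0,0,0.5],[0,0,0.5],[0,0,0]], "angular": [[0,0,0],[0,0,0],[0,0,0],[0,0,0],[0,0,0],[0,0,0],[0,0,0],[0,0,0]]}}

```text
clock: 22.7
position: [0.484, 0.1941, 0.0606]
ee_rot: [-3.141, -0.033, -0.001]
force: [1.5, -0.5, -1.5]
width: 0.542
gripper_force: 30.0
```

Call:
{"method": "carry_out", "body": {"claw": [4,4,4,4,4], "delta_pos": [[0,0,0.4],[0,0,0.4],[0,0,0.3],[0,0,0.1],[0,0,0]], "angular": [[0,0,0],[0,0,0],[0,0,0],[0,0,0],[0,0,0]]}}

```text
clock: 23.2
position: [0.484, 0.1942, 0.0487]
ee_rot: [-3.141, -0.033, -0.001]
force: [2.9, 0.6, -2.3]
width: 0.547
gripper_force: 30.0
```

Call:
{"method": "carry_out", "body": {"claw": [4,4,6.8,6.8,6.8,6.8,6.8,6.8,6.8,5,5,5,5,5,5,5], "delta_pos": [[0,0,0.2],[0,0,0],[0,0,0],[0,0,0],[0,0,0],[0,0,-3],[0,0,-4],[0,0,-3.5],[0,0,-1.5],[0,-2.8,0],[0,-2.8,0],[0,-2.8,0],[0,0,0],[0,0,0],[0,0,0],[0,0,0]], "angular": [[0,0,0],[0,0,0],[0,0,0],[0,0,0],[0,0,0],[0,0,0],[0,0,0],[0,0,0],[0,0,0],[0,0,0],[0,0,0],[0,0,0],[0,0,0.112],[0,0,0.113],[0,0,0],[0,0,0]]}}

```text
clock: 24.8
position: [0.4816, 0.2779, 0.1666]
ee_rot: [3.125, -0.314, -0.0]
force: [-0.7, -0.3, -0.8]
width: 0.548
gripper_force: 0.0
```

```bash
python3 look.py w11 nozzle_large_square:.018 nozzle_small_square:.018 seat_round:.012; python3 -c "
from h import *
print(tool()[0]);plan(.482,.278,.045,np.radians(-11.7))"
```

```text
nozzle_large_square 0.87 [429.  198.6] [0.4833 0.1934]
nozzle_small_square 0.7 [314.5 225.4] [0.4803 0.2784]
[0.4818684  0.27783456 0.16670613]
d [ 1.000e-02 -2.000e-02  1.217e+01] w [0.0001 0.0001 0.0014]
```

View pics/w11.png

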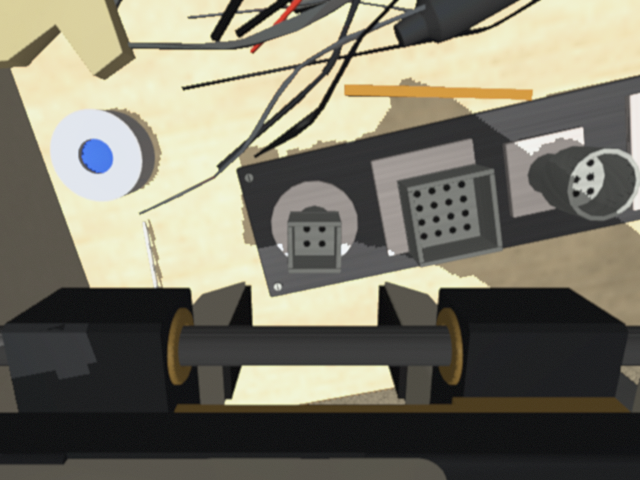

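The large square nozzle is down on its own plate at (450,215), and the small square is aligned at (315,240). Grip it and carry it to the oblong seat.

Call:
{"method": "carry_out", "body": {"claw": [5,5,5,5,5,5,2,2,2,2,2,2,2,2,2,2], "delta_pos": [[0,0,3],[0,0,3],[0,0,3],[0,0,2],[0,0,1.2],[0,0,0],[0,0,0],[0,0,0],[0,0,0],[0,0,0],[0,0,-1],[0,0,-2],[0,0,-3.5],[0,0,-3.5],[0,0,0],[0,0,0]], "angular": [[0,0,0],[0,0,0],[0,0,0],[0,0,0],[0,0,0],[0,0,0],[0,0,0],[0,0,0],[0,0,0],[0,0,0],[0,0,0],[0,0,0],[0,0,0],[0,0,0],[0,0,0],[0,0,0]]}}

```text
clock: 26.6
position: [0.4822, 0.2783, 0.1459]
ee_rot: [-3.124, 0.32, -0.003]
force: [-0.1, -1.0, -1.6]
width: 0.345
gripper_force: 30.0
```

Call:
{"method": "carry_out", "body": {"claw": [2,2,2,2,2,2,2,2,2,2,2,2,2], "delta_pos": [[0,0,0],[0,0,0],[0,3.2,0],[0,3.2,0],[0,3.2,0],[0,3.2,0],[0,3.2,0],[0,3.2,0],[0,3.2,0],[0,3.1,0],[0,0,0],[0,0,0],[0,0,0]], "angular": [[0,0,-0.112],[0,0,-0.113],[0,0,0],[0,0,0],[0,0,0],[0,0,0],[0,0,0],[0,0,0],[0,0,0],[0,0,0],[0,0,0],[0,0,0],[0,0,0]]}}

```text
clock: 27.9
position: [0.4867, 0.0242, 0.1442]
ee_rot: [-3.141, -0.035, 0.002]
force: [-0.4, -0.3, 0.4]
width: 0.346
gripper_force: 30.0
```

```bash
python3 look.py w12 seat_oblong:.012 nozzle_small_square:.11; python3 -c "
from h import *
print(tool()[0],arm.observe()['width']);plan(.4865,.023,.047,np.radians(1.2))"
```

```text
seat_oblong 0.98 [317.3 227.9] [0.4874 0.0226]
nozzle_small_square 0.76 [315.7 284. ] [0.4834 0.0238]
nozzle_small_square 0.63 [489.9 152.9] [ 0.5466 -0.0515]
[0.4870554  0.02432146 0.14454904] 0.344679381944699
d [-0.06  0.13  9.75] w [-0.0003  0.0003  0.002 ]
```

Call:
{"method": "carry_out", "body": {"claw": [2,2,2,2,2,2,2,2], "delta_pos": [[0,0.1,3],[0,0,2.5],[0,0,1],[0,0,0.5],[0,0,0.5],[0,0,0.5],[0,0,0.5],[0,0,0]], "angular": [[0,0,0],[0,0,0],[0,0,0],[0,0,0],[0,0,0],[0,0,0],[0,0,0],[0,0,0]]}}

```text
clock: 28.85
position: [0.4871, 0.0221, 0.0595]
ee_rot: [3.141, 0.033, -0.0]
force: [1.0, 0.2, -1.0]
width: 0.348
gripper_force: 30.0
```

Call:
{"method": "carry_out", "body": {"claw": [2,2,2,2,2], "delta_pos": [[0,0,0.4],[0,0,0.4],[0,0,0.3],[0,0,0.1],[0,0,0]], "angular": [[0,0,0],[0,0,0],[0,0,0],[0,0,0],[0,0,0]]}}

```text
clock: 29.35
position: [0.4871, 0.0221, 0.0475]
ee_rot: [3.141, 0.033, -0.001]
force: [0.5, 0.4, -1.1]
width: 0.347
gripper_force: 30.0
```

Call:
{"method": "carry_out", "body": {"claw": [2,2,4.8,4.8,4.8,4.8,4.8,4.8,4.8,5.8,5.8,5.8,5.8,5.8,5.8], "delta_pos": [[0,0,0.1],[0,0,0],[0,0,0],[0,0,0],[0,0,0],[0,0,-3],[0,0,-4],[0,0,-3.5],[0,0,-1.5],[0,-2.9,0],[0,-2.9,0],[0,-2.8,0],[0,0,0],[0,0,0],[0,0,0]], "angular": [[0,0,0],[0,0,0],[0,0,0],[0,0,0],[0,0,0],[0,0,0],[0,0,0],[0,0,0],[0,0,0],[0,0,0],[0,0,0],[0,0,0],[0,0,0],[0,0,0],[0,0,0]]}}

```text
clock: 30.85
position: [0.4854, 0.1071, 0.1666]
ee_rot: [3.141, 0.031, -0.0]
force: [-0.2, -0.9, -0.5]
width: 0.629
gripper_force: 0.0
```

```bash
python3 look.py w13 nozzle_small_square:.018 nozzle_round:.018 seat_round:.012 seat_small_square:.012; python3 -c "
from h import *
print(tool()[0]);plan(.4855,.108,.045,np.radians(1.2))"
```

```text
nozzle_small_square 0.81 [429.5 225.9] [0.4854 0.0227]
nozzle_small_square 0.57 [591.8 150.8] [ 0.5417 -0.0864]
nozzle_round 0.98 [313.9 225. ] [0.4844 0.1077]
seat_round 0.58 [ 83.7 225.2] [0.4794 0.2801]
[0.4855082  0.10738095 0.16669924]
d [ 0.   -0.06 12.17] w [ 0.0003  0.     -0.0011]
```

View pics/w13.png

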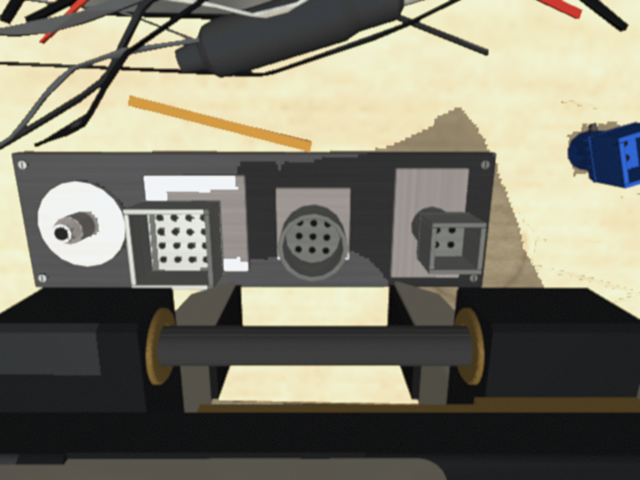

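The small square nozzle is on the oblong seat at (455,245), the round is centred at (312,240), and the round seat is free at (80,222). Grip the round nozzle and carry it over.

Call:
{"method": "carry_out", "body": {"claw": [5.8,5.8,5.8,5.8,5.8,5.8,3,3,3,3,3,3,3,3,3,3], "delta_pos": [[0,-0.1,3],[0,0,3],[0,0,3],[0,0,2],[0,0,1.2],[0,0,0],[0,0,0],[0,0,0],[0,0,0],[0,0,0],[0,0,-1],[0,0,-2],[0,0,-3.5],[0,0,-3.5],[0,0,0],[0,0,0]], "angular": [[0,0,0],[0,0,0],[0,0,0],[0,0,0],[0,0,0],[0,0,0],[0,0,0],[0,0,0],[0,0,0],[0,0,0],[0,0,0],[0,0,0],[0,0,0],[0,0,0],[0,0,0],[0,0,0]]}}

```text
clock: 32.7
position: [0.4858, 0.1091, 0.1458]
ee_rot: [-3.141, -0.033, -0.003]
force: [0.2, -0.1, -1.3]
width: 0.456
gripper_force: 30.0
```

Call:
{"method": "carry_out", "body": {"claw": [3,3,3,3,3,3,3,3,3], "delta_pos": [[0,-2.8,0],[0,-2.8,0],[0,-2.9,0],[0,-2.9,0],[0,-2.8,0],[0,-2.8,0],[0,0,0],[0,0,0],[0,0,0]], "angular": [[0,0,0],[0,0,0],[0,0,0],[0,0,0],[0,0,0],[0,0,0],[0,0,0],[0,0,0],[0,0,0]]}}

```text
clock: 33.6
position: [0.4815, 0.2776, 0.1438]
ee_rot: [3.14, 0.032, -0.002]
force: [-1.1, -1.3, -1.7]
width: 0.456
gripper_force: 30.0
```

```bash
python3 look.py w14 seat_round:.012 nozzle_round:.118; python3 -c "
from h import *
print(tool()[0],arm.observe()['width']);plan(.482,.278,.047,np.radians(1.2))"
```

```text
seat_round 0.8 [311.7 228.6] [0.4817 0.2796]
nozzle_round 0.62 [316.4 285.2] [0.4808 0.2769]
[0.48200207 0.27782805 0.14446826] 0.45675361860204733
d [ 0.   -0.03  9.75] w [ 0.0008  0.0003 -0.0015]
```

View pics/w14.png

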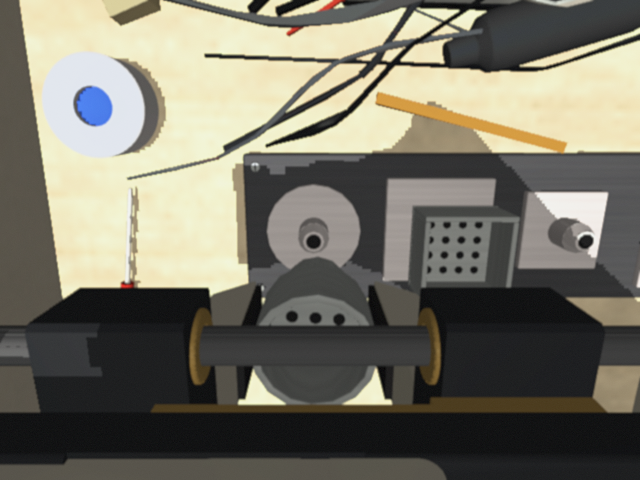

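The round seat's spigot is at (313,240), in line with the held round nozzle. Lower it.

Call:
{"method": "carry_out", "body": {"claw": [3,3,3,3,3,3,3,3], "delta_pos": [[0,0,3],[0,0,2.5],[0,0,1],[0,0,0.5],[0,0,0.5],[0,0,0.5],[0,0,0.5],[0,0,0]], "angular": [[0,0,0],[0,0,0],[0,0,0],[0,0,0],[0,0,0],[0,0,0],[0,0,0],[0,0,0]]}}

```text
clock: 34.55
position: [0.4817, 0.2789, 0.0595]
ee_rot: [3.141, 0.033, -0.0]
force: [0.0, 0.3, -0.8]
width: 0.455
gripper_force: 30.0
```

Call:
{"method": "carry_out", "body": {"claw": [3,3,3,3,3], "delta_pos": [[0,0,0.4],[0,0,0.4],[0,0,0.3],[0,0,0.1],[0,0,0]], "angular": [[0,0,0],[0,0,0],[0,0,0],[0,0,0],[0,0,0]]}}

```text
clock: 35.05
position: [0.4817, 0.279, 0.0475]
ee_rot: [3.141, 0.033, -0.0]
force: [-0.5, 0.1, -1.0]
width: 0.455
gripper_force: 30.0
```

Release, rise, and go back to the small square nozzle on the oblong seat.

Call:
{"method": "carry_out", "body": {"claw": [3,3,5.8,5.8,5.8,5.8,5.8,5.8,5.8,4.8,4.8,4.8,4.8,4.8,4.8,4.8,4.8,4.8,4.8,4.8], "delta_pos": [[0,0,0.1],[0,0,0],[0,0,0],[0,0,0],[0,0,0],[0,0,-3],[0,0,-4],[0,0,-3.5],[0,0,-1.5],[0,3.2,0],[0,3.2,0],[0,3.2,0],[0,3.2,0],[0,3.2,0],[0,3.2,0],[0,3.2,0],[0,3.2,0],[0,0,0],[0,0,0],[0,0,0]], "angular": [[0,0,0],[0,0,0],[0,0,0],[0,0,0],[0,0,0],[0,0,0],[0,0,0],[0,0,0],[0,0,0],[0,0,0],[0,0,0],[0,0,0],[0,0,0],[0,0,0],[0,0,0],[0,0,0],[0,0,0],[0,0,0],[0,0,0],[0,0,0]]}}

```text
clock: 37.05
position: [0.4872, 0.0243, 0.1668]
ee_rot: [-3.141, -0.035, -0.0]
force: [0.0, -0.3, -0.2]
width: 0.524
gripper_force: 0.0
```

```bash
python3 look.py w15 nozzle_small_square:.018 nozzle_round:.018 seat_small_square:.012; python3 -c "
from h import *
print(tool()[0]);plan(.487,.0225,.045,np.radians(1.2))"
```

```text
nozzle_small_square 0.73 [319.2 222.9] [0.4879 0.0213]
nozzle_small_square 0.73 [479.3 151.7] [ 0.5417 -0.0899]
seat_small_square 0.91 [200.5 221.2] [0.4859 0.11  ]
[0.48716351 0.02416834 0.16672871]
d [-0.02  0.17 12.17] w [-0.0002  0.      0.0018]
```

Call:
{"method": "carry_out", "body": {"claw": [4.8,4.8,4.8,4.8,4.8,4.8,2,2,2,2,2,2,2,2,2,2], "delta_pos": [[0,0.2,3],[0,0,3],[0,0,3],[0,0,2],[0,0,1.2],[0,0,0],[0,0,0],[0,0,0],[0,0,0],[0,0,0],[0,0,-1],[0,0,-2],[0,0,-3.5],[0,0,-3.5],[0,0,0],[0,0,0]], "angular": [[0,0,0],[0,0,0],[0,0,0],[0,0,0],[0,0,0],[0,0,0],[0,0,0],[0,0,0],[0,0,0],[0,0,0],[0,0,0],[0,0,0],[0,0,0],[0,0,0],[0,0,0],[0,0,0]]}}

```text
clock: 38.85
position: [0.4875, 0.0208, 0.1458]
ee_rot: [3.141, 0.032, 0.003]
force: [-0.6, 0.3, -1.2]
width: 0.35
gripper_force: 30.0
```

Call:
{"method": "carry_out", "body": {"claw": [2,2,2,2,2,2], "delta_pos": [[0,-2.8,0],[0,-2.9,0],[0,-2.8,0],[0,0,0],[0,0,0],[0,0,0]], "angular": [[0,0,0],[0,0,0],[0,0,0],[0,0,0],[0,0,0],[0,0,0]]}}

```text
clock: 39.45
position: [0.4849, 0.1048, 0.1439]
ee_rot: [3.14, 0.031, -0.003]
force: [0.3, -0.3, -0.8]
width: 0.349
gripper_force: 30.0
```

```bash
python3 look.py w16 seat_small_square:.012 nozzle_small_square:.118; python3 -c "
from h import *
print(tool()[0],arm.observe()['width']);plan(.485,.108,.047,np.radians(1.2))"
```

```text
seat_small_square 0.8 [311.8 226.5] [0.4865 0.1069]
seat_small_square 0.59 [431.4 226.5] [0.4881 0.0237]
nozzle_small_square 0.81 [312.1 284.1] [0.4846 0.1061]
nozzle_small_square 0.7 [608.4 153.7] [ 0.5457 -0.0178]
[0.48536374 0.10490791 0.14443078] 0.3479797401639238
d [-0.02 -0.32  9.74] w [ 0.0006  0.0006 -0.0017]
```

View pics/w16.png

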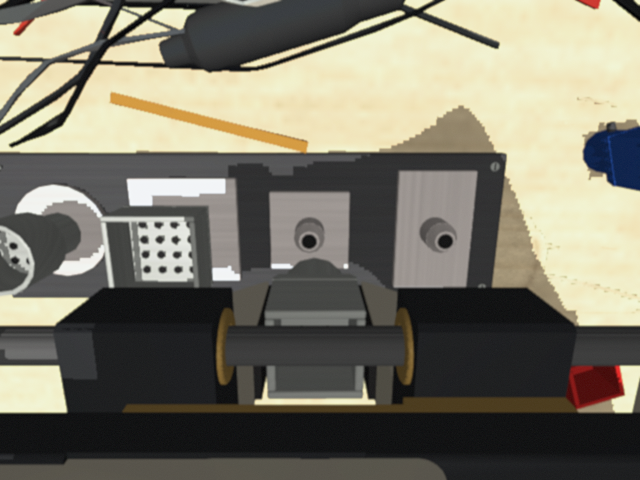

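The small-square spigot is at (309,239), about 2.5 mm to the left (+y) of the held nozzle. I'll correct that and lower.

Call:
{"method": "carry_out", "body": {"claw": [2,2,2,2,2,2,2,2], "delta_pos": [[0,-0.25,3],[0,0,2.5],[0,0,1],[0,0,0.5],[0,0,0.5],[0,0,0.5],[0,0,0.5],[0,0,0]], "angular": [[0,0,0],[0,0,0],[0,0,0],[0,0,0],[0,0,0],[0,0,0],[0,0,0],[0,0,0]]}}

```text
clock: 40.4
position: [0.4853, 0.1085, 0.0595]
ee_rot: [3.141, 0.033, -0.0]
force: [-0.5, -0.6, -0.4]
width: 0.348
gripper_force: 30.0
```

Call:
{"method": "carry_out", "body": {"claw": [2,2,2,2,2], "delta_pos": [[0,0,0.4],[0,0,0.4],[0,0,0.3],[0,0,0.1],[0,0,0]], "angular": [[0,0,0],[0,0,0],[0,0,0],[0,0,0],[0,0,0]]}}

```text
clock: 40.9
position: [0.4854, 0.1086, 0.0475]
ee_rot: [3.141, 0.033, -0.0]
force: [-0.4, 0.3, -1.4]
width: 0.348
gripper_force: 30.0
```

Call:
{"method": "carry_out", "body": {"claw": [2,2,4.8,4.8,4.8,4.8,4.8,4.8,4.8,4.8,4.8,4.8,4.8], "delta_pos": [[0,0,0.1],[0,0,0],[0,0,0],[0,0,0],[0,0,0],[0,0,-3],[0,0,-4],[0,0,-4],[0,0,-4],[0,0,-4],[0,0,-4],[0,0,0],[0,0,0]], "angular": [[0,0,0],[0,0,0],[0,0,0],[0,0,0],[0,0,0],[0,0,0],[0,0,0],[0,0,0],[0,0,0],[0,0,0],[0,0,0],[0,0,0],[0,0,0]]}}

```text
clock: 42.2
position: [0.4858, 0.1087, 0.2774]
ee_rot: [-3.141, -0.033, -0.003]
force: [-0.1, -0.7, -0.4]
width: 0.52
gripper_force: 0.0
```

```bash
python3 look.py w17 nozzle_large_square:.018 nozzle_small_square:.018 nozzle_round:.018; python3 - <<'E'
from h import *
p=arm.get_image('scene');save('s2',p)
a=cv2.resize(p['frame'][170:330,130:450,::-1],None,fx=2,fy=2,interpolation=cv2.INTER_CUBIC)
b=cv2.resize(cv2.imread('pics/w17.png')[150:310],(640,160))
cv2.imwrite('pics/fin.png',np.vstack([a,b]))
E
```

```text
nozzle_large_square 0.65 [144.7 198.7] [0.4826 0.2762]
nozzle_large_square 0.57 [230.9 200.5] [0.4826 0.1914]
nozzle_small_square 0.79 [315.3 200.3] [0.4846 0.1083]
nozzle_small_square 0.69 [482.5 277.1] [ 0.408  -0.0662]
nozzle_round 0.69 [142.7 200.9] [0.4804 0.2783]
```

View pics/fin.png

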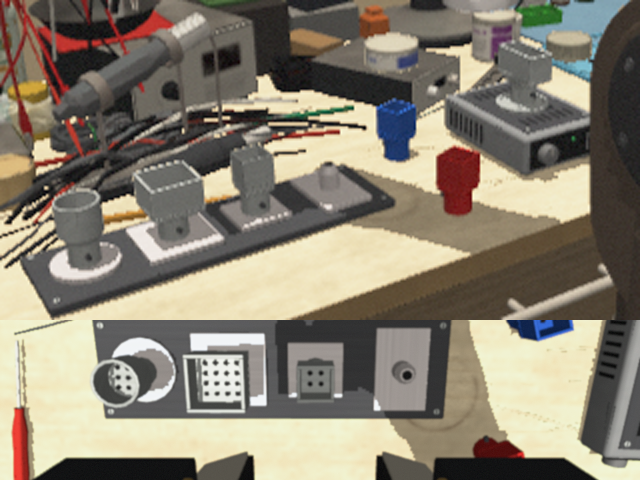

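The final picture shows the round, large square and small square nozzles down and upright on their own plates. The oblong seat is empty, the oblong nozzle is on the heater, and the red and blue look-alikes have not been moved. Handing in.

```bash
python3 -c "
from cell import arm
print(arm.sign_off())"
```

```text
the job is handed in; nothing more can be done
None
```

The job is handed in at about 42 s: the oblong nozzle is on the heater in line with its length, the large square, small square and round nozzles are each on their own seats, and the oblong seat is empty; the final pictures show all four nozzles down, upright and let go.

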